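# Draw out the released drive

### The arm

A 6-joint arm with a two-finger parallel gripper is mounted at the origin on the work surface. World frame = base frame: x ahead of the robot, y to its left, z up, the work surface at z = 0. Lengths are in m, angles in degrees, forces in N, time in s.
With the tool pointing down it reaches from about 0.25 to 0.725 m from the base axis. Payload 9.7 kg.
Tool frame: the origin (TCP) lies midway between the tips of the shut fingers; the grasp point (between the pads) lies 19 mm behind it (grip_point_offset is the distance from the TCP to the grasp point, in m); y points along the fingers, z is the direction in which the jaws open and shut, and the axes are right-handed (so a half turn about y gives the same grasp; the last joint's range is limited). The gripper opens to 85 mm and grips with 20 to 120 N. Pads are 22 mm wide; open, the fingers measure 114 mm over their backs; the gripper's body (76 mm by 85 mm) begins 54 mm behind the grasp point. The pads swing forward as they close: fully open they stand 13 mm farther back than shut.
Start: joints at [65.947, 4.979, 10.078, 95.1, 0, 90], TCP at [0.224, 0.502, 0.231] pointing down, gripper open.
Joint ranges: [-179.16, 179.16], [-48.56, 103.87], [-65.8, 70.77], [-126.05, 130.52], [-82.76, 87.17], [-180, 180]. Speed limits (degrees/s): [127.2, 127.2, 147.25, 180, 180, 180].

### API

Orientations are given as [roll, pitch, yaw] about the fixed x, y, z axes, in that order (R = Rz(yaw) Ry(pitch) Rx(roll)).
In Python, from workcell import get_obs, camera, job_done, grip_point_offset gives the robot as it stands.
- The arm moves only by the tool move_arm, never from a script. Its argument "deltas" is a list that holds one entry, the list of rows, each a list of 4 numbers: the shift along the tool's x, y, z in m, then the turn about the tool's y in degrees. A call has 1 to 5 rows; each row is the pose to reach, as a shift and turn from the pose commanded when the call began, along the tool's axes at that moment; what a row does not reach only later rows make up. A row lasts 1/10 s, in which the tool goes at most 50 mm and 8.59 degrees, less where a joint would pass 70% of its speed; a pose out of reach is approached as far as the arm can. A call with a gripper value outside its range is refused whole. "claw" is the finger opening in m, from 0 to 0.0854, set as the call begins (left out, the last holds). The fingers move at their own pace and stop on an object; "newtons" is the grip in N (left out, the last holds). Time passes only in rows, so rows that repeat a pose let the fingers close. It gives the time, the measured TCP pose, the force and the opening at its end, in the units of the state.
- get_obs(): the state, without advancing time (a new reading comes with each control period).
- camera(name): name is "side" or "top"; returns a dict with "color" (480x640x3 uint8, blue, green, red), "range_z" (480x640 float32, m along the optical axis (not along the pixel's ray), 0 where there is no reading), "fx", "fy", "cx", "cy" (pixels), "k1" (the pictures are not rectified: a ray, as slopes to the right and down, at radius r is drawn at 1 + k1 r^2 times it, then the intrinsics apply), "T" (4x4, takes a point from camera to world coordinates). Camera axes: x right, y down, z forward; pixel columns grow to the right and rows downward; lengths in m; the calibration is good to about 2 mm. A picture is of the moment at which its call begins.
- job_done(): hands the job in, once; it reports no verdict.
The state is a dict: "time": time; "q": joint angles; "qd": joint speeds; "joint_efforts": joint torques, N m; "ee_pos": TCP position; "tcp_rot": TCP orientation; "wrist_force": force on the tool from outside, world axes, zero at the start; "torque": the same for the moment, N m; "opening": finger opening in m.
Only numpy, scipy, OpenCV 4.12 (cv2) and the standard library are available. Lean on these libraries where they do the work, as an engineer would, in place of code of your own. Each camera call takes 0.05 s, during which the arm holds its last target. There are 200 camera calls.

### The job

The bench dock has released one of its three drives: the small eject lever on the dock's top beside that drive's bay, on the side away from the robot, stands up, while the levers of the other two bays lie flat. Draw the released drive straight up out of its bay, then turn it from upright until its length lies level, and keep it still in the gripper like that, raised well above the dock and the table (its middle at least 20 cm up), so that its connector end can be inspected; the program finishes while still holding it. Leave the other two drives seated and do not disturb the other things on the table.

Things in the scene. Friction and masses are not known exactly. Their poses are not given: they have to be found in the camera images.
- dock: black three-bay drive dock fixed to the table (place and yaw vary), 140 (its x) by 250 (its y) by 52 mm high. Origin: centre of its underside, on the table; z up. Three open-topped slots at x = -18 mm, y = -80, 0, +80 mm, each 73 (x) by 18 (y) mm, 32 mm deep, each with a drive in it; an eject lever sits behind each slot, at x = +36 mm and the slot's y
- raised_lever (a point): top edge of the one steel eject lever that stands raised, 28 mm wide along the dock's y, 5 mm thick, rising 45 mm above the dock's top; it does not move. It belongs to the bay with the same y in the dock's frame: that drive's centre is 54 mm from it horizontally, along the dock's -x. The other two levers lie flat, 7 mm high
- drive_a_mid (a point): centre of one bare aluminium drive, a flat block 70 (its x) by 15 (its y, thickness) by 100 mm (its z, length), 0.15 to 0.28 kg, with its centre of mass here. It starts upright and loose in one of the bays (which one varies), its axes along the dock's, centre 70 mm above the table; z points away from the connector end, which is down in the slot
- drive_b_mid (a point): centre of another drive, same in every way as drive_a
- drive_c_mid (a point): centre of the third drive, same in every way as drive_a
There are look-alikes about, which are no part of the job. What is shaped like the part that bears drive_b_mid but green is not meant.

How it is judged (in metres and radians):
On the way:
1. the released drive is drawn up clear of its bay while still upright (within 30 degrees), the other two staying seated (((height (world z) of drive_a_mid above 0.105 m and angle between drive_a_mid's own z axis and vertical below 0.52 rad and distance of each of drive_b_mid, drive_c_mid from where it was at the start of the episode below 0.015 m and horizontal distance between raised_lever and drive_b_mid above 0.078 m and horizontal distance between raised_lever and drive_c_mid above 0.078 m) or (height (world z) of drive_b_mid above 0.105 m and angle between drive_b_mid's own z axis and vertical below 0.52 rad and distance of each of drive_a_mid, drive_c_mid from where it was at the start of the episode below 0.015 m and horizontal distance between raised_lever and drive_a_mid above 0.078 m and horizontal distance between raised_lever and drive_c_mid above 0.078 m) or (height (world z) of drive_c_mid above 0.105 m and angle between drive_c_mid's own z axis and vertical below 0.52 rad and distance of each of drive_a_mid, drive_b_mid from where it was at the start of the episode below 0.015 m and horizontal distance between raised_lever and drive_a_mid above 0.078 m and horizontal distance between raised_lever and drive_b_mid above 0.078 m))), for 0.05 s.
At the end, for the whole second after the job is handed in: The drive beside the raised lever is held in the fingers (over 2 N), at rest, its length within 28 degrees of level (either end leading, any edge or face up), its centre over 180 mm above the table, not touching the dock; the other two drives are within 15 mm of their starts (((height (world z) of drive_a_mid above 0.18 m and angle between drive_a_mid's own z axis and vertical between 1.08 and 2.06 rad and contact force between drive_a and the fingers above 2 N and contact force between drive_a and dock below 0.1 N and linear speed of drive_a below 0.03 m/s and angular speed of drive_a below 0.3 rad/s and distance of each of drive_b_mid, drive_c_mid from where it was at the start of the episode below 0.015 m and horizontal distance between raised_lever and drive_b_mid above 0.078 m and horizontal distance between raised_lever and drive_c_mid above 0.078 m) or (height (world z) of drive_b_mid above 0.18 m and angle between drive_b_mid's own z axis and vertical between 1.08 and 2.06 rad and contact force between drive_b and the fingers above 2 N and contact force between drive_b and dock below 0.1 N and linear speed of drive_b below 0.03 m/s and angular speed of drive_b below 0.3 rad/s and distance of each of drive_a_mid, drive_c_mid from where it was at the start of the episode below 0.015 m and horizontal distance between raised_lever and drive_a_mid above 0.078 m and horizontal distance between raised_lever and drive_c_mid above 0.078 m) or (height (world z) of drive_c_mid above 0.18 m and angle between drive_c_mid's own z axis and vertical between 1.08 and 2.06 rad and contact force between drive_c and the fingers above 2 N and contact force between drive_c and dock below 0.1 N and linear speed of drive_c below 0.03 m/s and angular speed of drive_c below 0.3 rad/s and distance of each of drive_a_mid, drive_b_mid from where it was at the start of the episode below 0.015 m and horizontal distance between raised_lever and drive_a_mid above 0.078 m and horizontal distance between raised_lever and drive_b_mid above 0.078 m))); the arm keeps its last pose, push and grip.
It fails at once if a drive whose lever lies flat is pulled or shoved more than 15 mm ((distance of drive_a_mid from where it was at the start of the episode above 0.015 m and distance of drive_b_mid from where it was at the start of the episode below 0.015 m and horizontal distance between raised_lever and drive_b_mid below 0.078 m) or (distance of drive_a_mid from where it was at the start of the episode above 0.015 m and distance of drive_c_mid from where it was at the start of the episode below 0.015 m and horizontal distance between raised_lever and drive_c_mid below 0.078 m) or (distance of drive_b_mid from where it was at the start of the episode above 0.015 m and distance of drive_a_mid from where it was at the start of the episode below 0.015 m and horizontal distance between raised_lever and drive_a_mid below 0.078 m) or (distance of drive_b_mid from where it was at the start of the episode above 0.015 m and distance of drive_c_mid from where it was at the start of the episode below 0.015 m and horizontal distance between raised_lever and drive_c_mid below 0.078 m) or (distance of drive_c_mid from where it was at the start of the episode above 0.015 m and distance of drive_a_mid from where it was at the start of the episode below 0.015 m and horizontal distance between raised_lever and drive_a_mid below 0.078 m) or (distance of drive_c_mid from where it was at the start of the episode above 0.015 m and distance of drive_b_mid from where it was at the start of the episode below 0.015 m and horizontal distance between raised_lever and drive_b_mid below 0.078 m) or distance of each of drive_a_mid, drive_b_mid from where it was at the start of the episode above 0.015 m or distance of each of drive_b_mid, drive_c_mid from where it was at the start of the episode above 0.015 m or distance of each of drive_a_mid, drive_c_mid from where it was at the start of the episode above 0.015 m).
It fails at once if another thing on the table is knocked more than 40 mm away (distance of any of screwdriver, mem, tape, heatsink, spare_drive, screw_tray, wipes from where it was at the start of the episode above 0.04 m).
It also fails if it takes over 42 s, if anything falls off the work surface, if the arm or the gripper's body presses on something with over 40 N, if the wrist force passes 120 N, or if a joint passes its speed limit or range.

## Working session

There is one attempt and no reset: what is moved stays moved. The work goes in short steps, Python scripts to look and compute and a tool call to move; the robot and the scene stay as the last step left them, time stands still between calls to the robot, and variables do not carry over. Pictures are saved under pics/ and viewed, about 8 in all and at most 12, crops included, and the job is handed in when it is done.

Besides the shell and the picture viewer there is one more tool, called after "Call:" as a command line: name --argument value ..., lists and objects as JSON in quotes. move_arm: Moves the arm, as the interface text tells. Its arguments: {"type":"object","properties":{"deltas":{"type":"array"},"claw":{"type":"number"},"newtons":{"type":"number"}},"required":["deltas"]}

```bash
mkdir -p pics; ls; cat > h.py <<'E'
import numpy as np, cv2
from workcell import get_obs, camera, job_done, grip_point_offset
def pts(c):
    h,w=c["range_z"].shape
    u,v=np.meshgrid(np.arange(w),np.arange(h))
    K=np.array([[c["fx"],0,c["cx"]],[0,c["fy"],c["cy"]],[0,0,1.]])
    n=cv2.undistortPoints(np.stack([u,v],-1).reshape(-1,1,2).astype(np.float64),K,np.array([c["k1"],0,0,0.])).reshape(h,w,2)
    z=c["range_z"]
    P=np.concatenate([n*z[...,None],z[...,None]],-1)
    return P@c["T"][:3,:3].T+c["T"][:3,3]
E
python3 - <<'E'
from h import *
for n in("top","side"):
    c=camera(n); np.savez("%s0.npz"%n,**c); cv2.imwrite("pics/%s0.png"%n,c["color"]); print(n,c["T"].round(3).tolist(),c["fx"],c["k1"])
o=get_obs();print(o,grip_point_offset)
E
```

```text
pics
top [[-0.011, -0.996, 0.093, 0.392], [-1.0, 0.013, 0.022, 0.039], [-0.023, -0.093, -0.995, 0.872], [0.0, 0.0, 0.0, 1.0]] 501.06285144581733 4.536584401833768e-05
side [[-0.978, -0.145, 0.146, 0.353], [-0.206, 0.682, -0.701, 0.638], [0.002, -0.716, -0.698, 0.679], [0.0, 0.0, 0.0, 1.0]] 545.186579218991 0.05379321001459328
{'time': 0.1, 'q': array([6.59485798e+01, 5.00748515e+00, 1.00411019e+01, 9.50996371e+01,
       1.13153129e-04, 9.00000364e+01]), 'qd': array([ 0.01270294, -0.04513296,  0.21195872,  0.05241611, -0.02939209,
       -0.05744141]), 'joint_efforts': array([-7.74027612e-04, -5.21562159e+01,  4.65654480e+01,  1.59992371e-02,
       -9.36408173e-05, -1.09318123e-06]), 'ee_pos': array([0.22407637, 0.50207201, 0.23067729]), 'tcp_rot': array([-9.00660204e+01,  1.13111107e-04, -2.40514567e+01]), 'wrist_force': array([-0.02174455, -0.01042655, -0.38564309]), 'torque': array([0.01932906, 0.02723897, 0.00810222]), 'opening': 0.0856523518824291} 0.0187
```

View pics/top0.png

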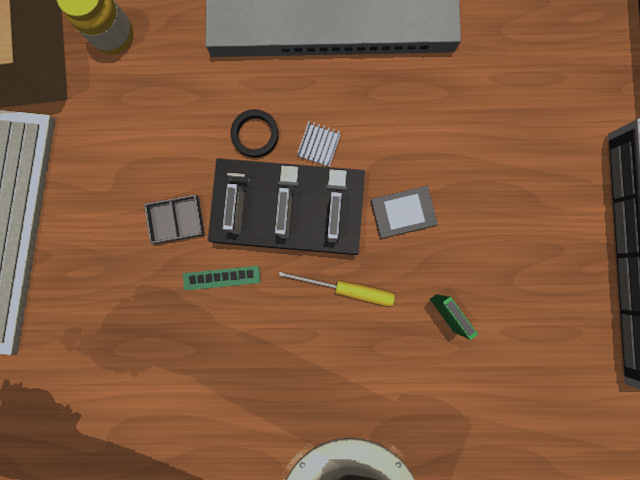

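View pics/side0.png

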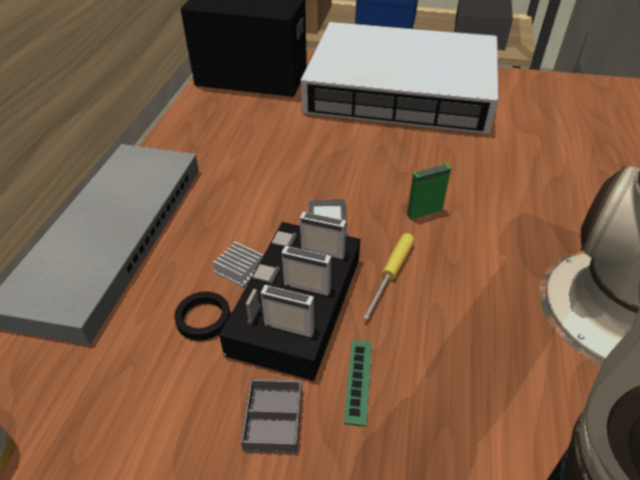

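The top view shows the left bay (lever edge at about (236,176)) as the raised one, and its drive top at about (231,208). In the side view it is the nearest bay, with its lever at (252,305). The flat levers are at (289,175) and (338,179). Next I measure with depth.

```bash
python3 - <<'E'
from h import *
R={}
for n in("top","side"):
    c=dict(np.load(n+"0.npz")); P=pts(c); R[n]=P
    Z=P[...,2]; m=(P[...,0]>.3)&(P[...,0]<.75)&(abs(P[...,1])<.4)&(c["range_z"]>0)
    print(n,"table z",np.median(Z[m&(abs(Z)<.01)]))
    k=(m&(Z>.112)&(Z<.13)).astype(np.uint8)
    N,L,S,C=cv2.connectedComponentsWithStats(k)
    for i in range(1,N):
        if S[i,4]>25:
            q=P[L==i]; r=cv2.minAreaRect(q[:,:2].astype(np.float32)*1000); print("drive",S[i],np.round(r[0],1),np.round(r[1],1),round(r[2],1),q[:,2].mean().round(4))
    k=m&(Z>.046)&(Z<.056)
    q=P[k]; q=q[(q[:,0]>.4)]; r=cv2.minAreaRect(q[:,:2].astype(np.float32)*1000); print("dock",np.round(r[0],1),np.round(r[1],1),r[2],q[:,2].mean())
P=R["top"]; q=P[168:184,222:252].reshape(-1,3); q=q[(q[:,2]>.085)&(q[:,2]<.105)]
print("lever top",len(q),q.mean(0),q.min(0),q.max(0))
for u,v in[(231,186),(231,208),(283,190),(334,194),(289,175),(338,179)]: print(u,v,P[v,u].round(4))
q=R["top"]; g=q[(q[...,2]>.085)&(q[...,2]<.105)&(q[...,0]>.4)&(q[...,0]<.75)&(abs(q[...,1])<.4)]; print(len(g),g.mean(0))
E
```

```text
top table z -0.0009973953305917882
drive [222 184  16  46 504] [498.9 184.2] [16.5 69.7] 84.5 0.1191
drive [275 188  14  46 489] [491.4 104.7] [16.  70.1] 84.4 0.1191
drive [327 192  14  47 484] [483.8  25.1] [15.7 70.2] 84.5 0.1193
dock [509.5 103.4] [250.5 140.5] 84.48200988769531 0.05109571279626075
side table z 0.0004251976726935558
drive [300 212  46  19 470] [482.6  23.4] [18.4 70. ] 85.4 0.119
drive [282 246  48  21 541] [490.2 102.6] [18.7 69.3] 85.1 0.119
drive [261 285  52  24 644] [497.6 182.7] [18.  69.8] 84.8 0.1193
dock [508.7 100. ] [253.  141.3] 84.46223449707031 0.052292227012756404
lever top 77 [0.55208584 0.1780658  0.09414652] [0.5492262  0.16472623 0.08534401] [0.55498666 0.19243221 0.09883109]
231 186 [0.5298 0.1813 0.119 ]
231 208 [0.4959 0.1811 0.1194]
283 190 [0.5227 0.1019 0.1179]
334 194 [0.5152 0.0243 0.1187]
289 175 [0.5582 0.097  0.0566]
338 179 [0.5502 0.0162 0.0566]
268 [0.50847228 0.15464335 0.09532591]
```

Call:
move_arm --deltas '[[[0.038, 0, -0.018, 0], [0.076, 0, -0.036, 0], [0.114, 0, -0.054, 0], [0.152, 0, -0.072, 0], [0.19, 0, -0.09, 0]]]' --claw 0.06

```text
time: 0.6
ee_pos: [0.3617, 0.3412, 0.231]
tcp_rot: [-90.0, 0.0, -24.0]
wrist_force: [-0.1, 0.4, 0.5]
opening: 0.06
```

Call:
move_arm --deltas '[[[0.038, 0, -0.018, 0], [0.076, 0, -0.036, 0], [0.114, 0, -0.054, 0], [0.152, 0, -0.072, 0], [0.19, 0, -0.089, 0]]]'

```text
time: 1.1
ee_pos: [0.499, 0.1823, 0.2311]
tcp_rot: [-90.0, 0.0, -24.1]
wrist_force: [-0.4, 0.6, 0.2]
opening: 0.06
```

Call:
move_arm --deltas '[[[0, 0, 0, -6], [0, 0, 0, -12], [0, 0, 0, -18.5], [0, 0, 0, -18.6], [0, 0, 0, -18.6]]]'

```text
time: 1.6
ee_pos: [0.4981, 0.1839, 0.231]
tcp_rot: [-90.0, 0.0, -5.6]
wrist_force: [-0.4, -0.5, 0.6]
opening: 0.0599
```

Call:
move_arm --deltas '[[[0, 0.035, 0, 0], [0, 0.07, 0, 0], [0, 0.105, 0, 0], [0, 0.135, 0, 0], [0, 0.157, 0, 0]]]'

```text
time: 2.1
ee_pos: [0.4972, 0.1838, 0.072]
tcp_rot: [-90.1, 0.1, -5.6]
wrist_force: [-1.0, -0.1, 0.4]
opening: 0.0596
```

Call:
move_arm --deltas '[[[0, 0, 0, 0], [0, 0, 0, 0], [0, 0, 0, 0], [0, 0, 0, 0], [0, 0, 0, 0]]]' --claw 0.0 --newtons 50

```text
time: 2.6
ee_pos: [0.4989, 0.1837, 0.0759]
tcp_rot: [-90.0, -0.1, -5.5]
wrist_force: [-1.5, -5.4, 6.0]
opening: 0.0145
```

Call:
move_arm --deltas '[[[0, 0, 0, 0], [0, 0, 0, 0], [0, 0, 0, 0], [0, 0, 0, 0], [0, 0, 0, 0]]]'

```text
time: 3.1
ee_pos: [0.499, 0.1837, 0.076]
tcp_rot: [-90.0, -0.1, -5.5]
wrist_force: [-1.2, -4.2, 6.9]
opening: 0.0145
```

Call:
move_arm --deltas '[[[0, -0.01, 0, 0], [0, -0.025, 0, 0], [0, -0.045, 0, 0], [0, -0.065, 0, 0], [0, -0.08, 0, 0]]]'

```text
time: 3.6
ee_pos: [0.4987, 0.1843, 0.157]
tcp_rot: [-89.9, -0.1, -5.4]
wrist_force: [0.1, 0.0, -1.4]
opening: 0.0146
```

Call:
move_arm --deltas '[[[0, -0.01, 0, 0], [0, -0.02, 0, 0], [0, -0.02, 0, 0], [0, -0.02, 0, 0]]]'

```text
time: 4.0
ee_pos: [0.4981, 0.1839, 0.1739]
tcp_rot: [-90.0, 0.0, -5.5]
wrist_force: [0.6, -0.0, -2.3]
opening: 0.0143
```

```bash
cat > look.py <<'E'
import sys
from h import *
c=camera("side"); cv2.imwrite("pics/%s.png"%sys.argv[1],cv2.resize(c["color"][120:400,140:480],None,fx=2,fy=2))
o=get_obs(); print(o["time"],o["ee_pos"].round(4),o["wrist_force"].round(1),o["opening"])
P=pts(c); np.savez("last.npz",P=P,color=c["color"])
E
python3 look.py s1
```

```text
4.05 [0.498  0.1838 0.1735] [-0.7 -0.6 -1.8] 0.014190893351116908
```

View pics/s1.png

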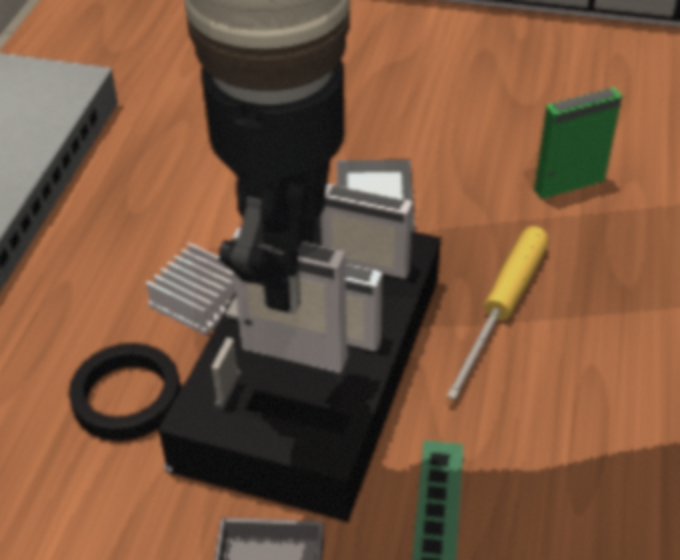

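Call:
move_arm --deltas '[[[0, 0.015, 0, 0], [0, 0.03, 0, 0], [0.004, 0.04, 0, 0], [0.012, 0.04, 0, 0], [0.012, 0.04, 0, 0]]]' --newtons 28

```text
time: 4.55
ee_pos: [0.5109, 0.1826, 0.1337]
tcp_rot: [-90.0, 0.0, -5.5]
wrist_force: [-0.2, 0.8, -2.0]
opening: 0.0145
```

Call:
move_arm --deltas '[[[0.005, 0, 0, 0], [0.015, -0.004, 0, 0], [0.022, -0.007, 0, 0], [0.03, -0.009, 0, 0], [0.039, -0.01, 0, 0]]]'

```text
time: 5.05
ee_pos: [0.5479, 0.179, 0.1442]
tcp_rot: [-90.0, 0.2, -5.4]
wrist_force: [-7.8, 0.0, -2.8]
opening: 0.0143
```

```bash
python3 look.py s2
```

```text
5.1 [0.5491 0.1789 0.1442] [-6.7  0.3 -0.8] 0.014621979419528046
```

View pics/s2.png

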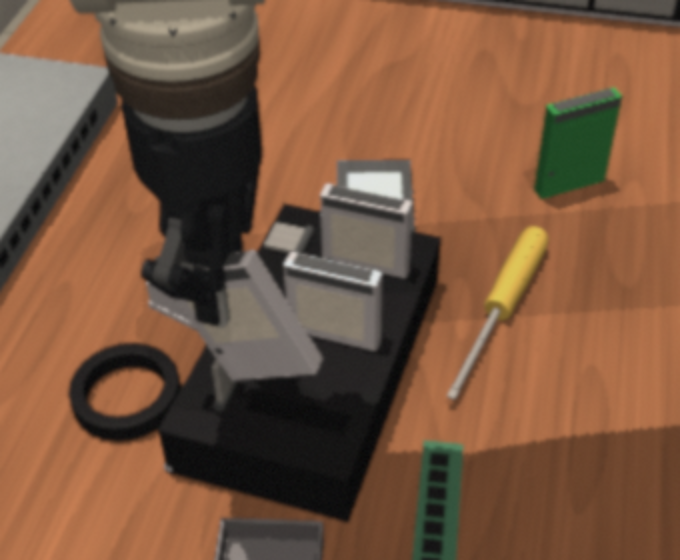

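The lever pushes the drive round in the pads as planned; it leans about 30°, with only about 7 N at the wrist. I continue the arc.

Call:
move_arm --deltas '[[[0.011, 0, 0, 0], [0.022, 0.003, 0, 0], [0.033, 0.007, 0, 0], [0.042, 0.013, 0, 0], [0.051, 0.021, 0, 0]]]'

```text
time: 5.6
ee_pos: [0.6001, 0.1743, 0.1246]
tcp_rot: [-90.0, -0.0, -5.4]
wrist_force: [-4.9, -1.3, 5.8]
opening: 0.0142
```

Call:
move_arm --deltas '[[[0.004, 0.005, 0, 0], [0.007, 0.009, 0, 0], [0.009, 0.013, 0, 0], [0.01, 0.016, 0, 0], [0.01, 0.016, 0, 0]]]'

```text
time: 6.1
ee_pos: [0.6113, 0.1732, 0.1093]
tcp_rot: [-89.9, -0.2, -5.5]
wrist_force: [1.7, -2.0, 5.2]
opening: 0.0142
```

```bash
python3 look.py s3
```

```text
6.15 [0.6113 0.1732 0.1093] [ 2.6 -1.6  4.9] 0.01475680653810885
```

View pics/s3.png

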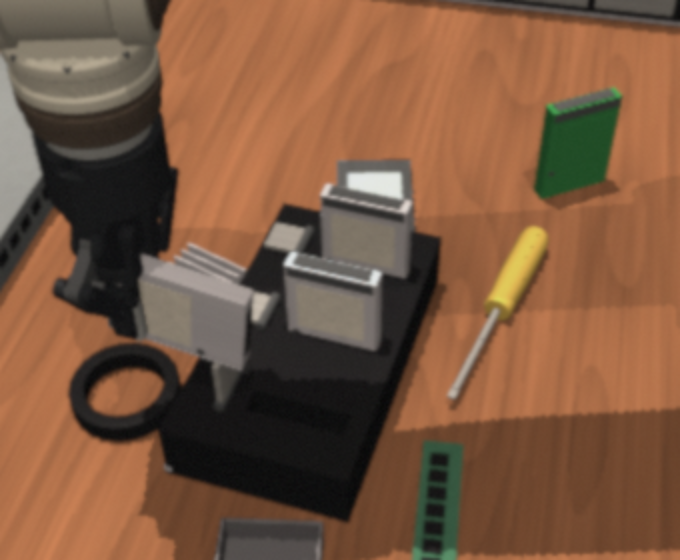

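The drive now lies level on the lever's edge. I grip harder, then lift.

Call:
move_arm --deltas '[[[0, 0, 0, 0], [0, 0, 0, 0], [0, 0, 0, 0]]]' --newtons 100

```text
time: 6.45
ee_pos: [0.6112, 0.1732, 0.1093]
tcp_rot: [-89.9, -0.2, -5.5]
wrist_force: [1.5, -0.7, 5.1]
opening: 0.014
```

Call:
move_arm --deltas '[[[0, -0.01, 0, 0], [0, -0.03, 0, 0], [0, -0.055, 0, 0], [0, -0.08, 0, 0], [0, -0.1, 0, 0]]]'

```text
time: 6.95
ee_pos: [0.61, 0.1733, 0.2097]
tcp_rot: [-90.0, -0.1, -5.5]
wrist_force: [0.2, 0.5, -2.1]
opening: 0.0143
```

Call:
move_arm --deltas '[[[-0.01, -0.02, 0, 0], [-0.02, -0.035, 0, 0], [-0.03, -0.045, 0, 0], [-0.03, -0.045, 0, 0], [-0.03, -0.045, 0, 0]]]'

```text
time: 7.45
ee_pos: [0.5797, 0.1762, 0.252]
tcp_rot: [-90.0, 0.0, -5.4]
wrist_force: [0.2, 0.1, -2.8]
opening: 0.0141
```

```bash
python3 look.py s4; python3 - <<'E'
from h import *
P=np.load("last.npz")["P"]; q=P[120:400,140:480].reshape(-1,3)
c=np.array([.499,.1835]); R=np.array([[np.cos(.096),np.sin(-.096)],[np.sin(.096),np.cos(.096)]])
ex=np.array([.9954,-.0958]);ey=np.array([.0958,.9954])
d=q[:,:2]-c; w=np.stack([d@ex*1000,q[:,2]*1000],1); v=d@ey*1000
k=(v>0)&(v<20)&(w[:,1]>195)&(w[:,1]<340)&(w[:,0]<75)
print(k.sum(),cv2.minAreaRect(w[k].astype(np.float32)),w[k].min(0),w[k].max(0))
for y in(-80,-160):
    k=(abs(v-y)<12)&(q[:,2]>.112)&(q[:,2]<.13); print(q[k].mean(0))
E
```

```text
7.5 [0.5797 0.1761 0.2514] [ 0.8 -0.4 -1.8] 0.013743974911500393
3477 ((37.09408187866211, 289.038818359375), (81.96147918701172, 95.72117614746094), 6.011998653411865) [ -5.1758902  237.66695756] [ 74.95213589 339.92812882]
[0.48967982 0.10522535 0.11904071]
[0.48207856 0.02581286 0.11889832]
```

View pics/s4.png

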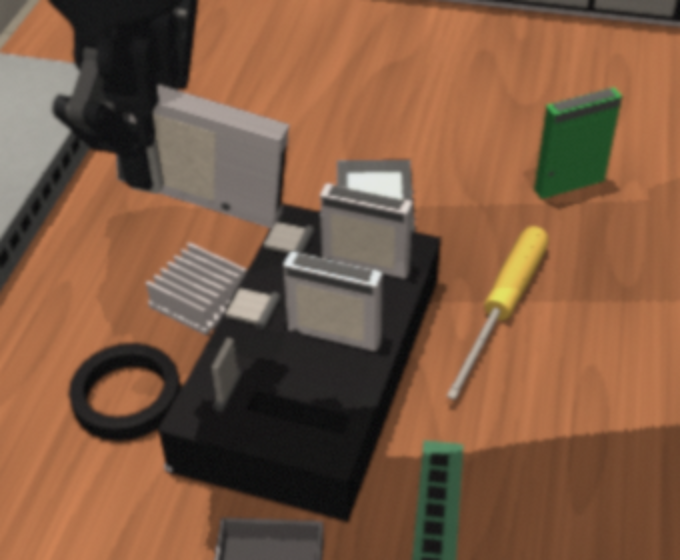

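```bash
python3 -c "
from h import *
o=get_obs();print(o['time'],o['ee_pos'],abs(o['qd']).max(),o['opening']);print(job_done())"
```

```text
7.5 [0.5797473  0.17610564 0.25142797] 0.6234734544335516 0.013743974911500393
the job is handed in; nothing more can be done
None
```

The released drive, in the left bay (+y in the dock's frame), is out of its dock and held level in the gripper. I handed the job in at 7.5 s of the 42 s allowed; no verdict was reported.

**What I did:** I gripped the drive across its thickness and drew it straight up until it was clear of the bay. The arm's moves can't tilt the tool. So I eased the grip to 28 N and moved the gripper in an arc over the fixed raised lever, which turned the drive in the pads to level. I then raised the grip to 100 N and lifted.

**Last checks:**
- **Held drive:** in the last picture its edges run nearly parallel to the tops of the seated drives, so it is level to within a few degrees by eye. From the gripper height, its middle is about 0.27 m up. It is well clear of the dock.
- **Grip:** the fingers are stopped on the drive at about 14 mm opening, and the arm was almost still when I handed in.
- **Other drives:** their tops measured within about 3 mm of where they started, which is about what the calibration allows.
- **Other things on the table:** the ones visible in the pictures looked unmoved.
- **Failed check:** my depth fit of the held drive's outline included the fingers (82 by 96 mm, tilted 6°). I did not rely on it, so the drive's tilt was not measured separately.

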